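# Unlock the tab-lock dial of the hanger hook tub and slide it open

### The job

Open the yellow hanger hook tub: pinch the two red release tabs of the dial on its lid gently (under about 25 N), turn the dial clockwise and find by feel the open notch, where the tabs spring right out again when you ease the pinch, without ever forcing the dial (its rubber-mounted base must not twist more than about 7 degrees), and only then slide the lid fully open by the dial in the direction its white pointer showed at the start. Let go with the lid open and the tabs sprung out, and leave everything else where it stands.

Things in the scene. Friction and masses are not known exactly. Their poses are not given: they have to be found in the camera images.
- tub: yellow plastic hanger hook tub, fixed to the shelf, 112 mm along its x, 176 mm along its y (foot 128 by 192 mm), 80 mm high without the lid; origin at the centre of its underside, z up. Its white lid slides along the tub's +y, the lid's top face is 86 mm above the origin. The dial stands at the middle of the lid
- lid (a joint): travel of the lid in m along the tub's +y: 0 shut, 0.070 fully open at its stop; it slides with 2 to 4 N of friction and carries the dial along. A bolt under the dial holds it shut until the dial has been turned about 45 degrees
- dial (a joint): angle of the dial in rad, 0 at the locked notch, growing CLOCKWISE seen from above, at most 1.62 (93 degrees). It is locked (a few degrees of play) while a tab is out in a notch. The open notch lies somewhere between 0.86 and 1.46 rad, differently each time and hidden inside the base; past it the dial turns on to 1.62. A notch takes the tabs within about 3 degrees (0.05 rad) either side of its middle. Turning it takes little (about 0.02 N m) once both tabs are fully in
- base (a joint): twist in rad of the round grey base (62 mm across, 10 mm high) under the dial, clockwise positive, 0 at rest. It sits in rubber and springs back at 0.4 N m for each rad; all of the dial turns with it, so that turning on against a notch twists it. It may twist by 0.12 rad (7 degrees, 0.05 N m) before the lid is slid; more is forcing the dial
- dial_top (a point): point on the dial's axis at its top, 35 mm above the dial's grey base, 131 mm above the shelf. The dial is a black core 31 mm across, on a grey base 62 mm across and 10 mm high that stands on the lid. Its x axis runs through the two tabs (towards tab a), its z is up; its white pointer points along its +y, which at dial angle 0 is the tub's +y. This frame turns with the dial
- tab_a (a joint): inward travel in m of the red tab on the dial's +x side: 0 sprung out, 0.006 fully in. Spring: 5 N when out, 2 N more for each mm. Both tabs must be in by more than 4 mm (13 N each) for the dial to leave a notch; between the notches a hidden ring stops them at 3 to 4 mm when let go, and the dial then binds until both are pinched fully in again; at a notch they spring right out. So pinched lightly (3 to 5 N) the tabs stand 48 to 50 mm across on the ring, 56 mm in a notch
- tab_b (a joint): the same for the red tab on the dial's -x side
- tab_a_face (a point): centre of tab a's outer face: an upright flat paddle, 20 mm wide, 33 mm high (from 98 to 131 mm above the shelf), 4 mm thick. Across both outer faces 56 mm when out, 48 to 50 mm let go between the notches, 44 mm fully in. It moves with its tab
- tab_b_face (a point): the same for tab b
- hanger_a: a wooden hanger (shoulders 420 mm across, about 150 mm deep with its steel hook, 12 mm thick) lying flat at the far side; origin on its middle, at the underside; a bystander
- hanger_b: a second wooden hanger, same size, lying flat at the far side; origin on its middle, at the underside; a bystander
- ham_stand: a stainless steel pressing ham stand, 135 mm high: round foot 110 mm, post, cradle 200 mm along its y; origin at the centre of its underside; a bystander
- jar: a round glass jar with a screw-top metal lid, 76 mm across, 100 mm high; origin at the centre of its underside; a bystander
- press_light: a round white press button light, 84 mm across, 26 mm high; origin at the centre of its underside; a bystander
- spool: a thread spool, 40 mm across, 44 mm high, upright; origin at the centre of its underside; a bystander
- clothes_brush: a wooden clothes brush, 150 mm along its x, 45 mm wide, 39 mm high; origin at the centre of its underside; a bystander

How it is judged:
By the outcome, as a careful person would: the job done as asked, in the order asked, and still so for the second after the job is handed in, with the robot touching nothing.
It also fails if it takes over 61 s, if anything falls off the work surface, if the arm or the gripper's body presses on something with over 40 N, if the wrist force passes 120 N, or if a joint passes its speed limit or range.

### The arm

A 7-joint arm with a two-finger parallel gripper is mounted at the origin on the work surface. World frame = base frame: x ahead of the robot, y to its left, z up, the work surface at z = 0. Lengths are in m, angles in rad, forces in N, time in s.
With the tool pointing down it reaches from about 0.35 to 0.9 m from the base axis. Payload 8.1 kg.
Tool frame: the origin (TCP) lies midway between the tips of the shut fingers; the grasp point (between the pads) lies 19 mm behind it; z points along the fingers, y is the direction in which the jaws open and shut (so a half turn about z gives the same grasp; the last joint's range is limited). The gripper opens to 85 mm and grips with 20 to 120 N. Pads are 22 mm wide; open, the fingers measure 114 mm over their backs; the gripper's body (76 mm by 85 mm) begins 54 mm behind the grasp point. The pads swing forward as they close: fully open they stand 13 mm farther back than shut.
Start: joints at [1.19, 0.434, 0.025, 1.573, -0.012, 1.134, -0.075], TCP at [0.171, -0.601, 0.231] pointing down, gripper open.
Joint ranges: [-2.62, 2.62], [-0.44, 2.09], [-1.27, 1.32], [0.08, 2.57], [-1.32, 4.46], [0.12, 2], [-2.74, 2.74]. Speed limits (rad/s): [2.22, 2.22, 3.01, 3.01, 3.14, 3.14, 3.14].

### API

Orientations are given as a unit quaternion [x, y, z, w].
In Python, from workcell import * gives the robot as it stands.
- The arm moves only by the shell command python3 -m creep 'ROWS'. ROWS is JSON, a list of rows, each a list of 3 entries, a list of its own where there are three numbers: the closure, from 0 (fully open) to 1 (shut), then the shift along the tool's x, y, z scaled (see below), then the turn, a rotation vector about the tool's x, y, z scaled (see below). In form: [[hand, [dx, dy, dz], [rx, ry, rz]], ...]. A call has exactly 5 rows; each row is the pose to reach, as a shift and turn from the pose measured when the call began, along the tool's axes at that moment; what a row does not reach only later rows make up. The controller multiplies each number of a shift by 120 mm and each number of a turn by 60 degrees. A row lasts 1/10 s, in which the tool goes at most 50 mm and 8.59 degrees, less where a joint would pass 70% of its speed; a pose out of reach is approached as far as the arm can. A call with a number of a shift or a turn outside -1 to 1 is refused whole. A call with a gripper value outside its range is refused whole. The fingers move at their own pace and stop on an object; the grip force is fixed at half the most. Time passes only in rows, so rows that repeat a pose let the fingers close, or fill a call up. It gives the time, the measured TCP pose, the force and the opening at its end, in the units of the state.
- read_state(): the state, without advancing time (a new reading comes with each control period).
- get_image(name): name is "scene" or "top" or "wrist"; returns the picture (420x560x3 uint8, red, green, blue); there is no depth.
- calibration(name): a dict with "K" (3x3 intrinsics, pixels), "rvec" (rotation vector, rad) and "tvec" (3), from world to camera coordinates, as OpenCV has them. Camera axes: x right, y down, z forward; pixel columns grow to the right and rows downward; lengths in m; the calibration is good to about 2 mm. A picture is of the moment at which its call begins: read the wrist's pose just before it. calibration takes no time and is no camera call; for the wrist camera it gives the pose at the moment of the call.
- finish_job(): hands the job in, once; it reports no verdict.
The state is a dict: "clock": time; "qpos": joint angles; "qd": joint speeds; "joint_torque": joint torques, N m; "ee_pos": TCP position; "ee_rot": TCP orientation; "contact_force": force on the tool from outside, world axes, zero at the start; "wrist_torque": the same for the moment, N m; "gripper_width": opening from 0.0 (shut) to 1.0 (fully open).
Only numpy, scipy, OpenCV 4.12 (cv2) and the standard library are available. Lean on these libraries where they do the work, as an engineer would, in place of code of your own. Each camera call takes 0.05 s, during which the arm holds its last target. There are 200 camera calls.

## Working session

There is one attempt and no reset: what is moved stays moved. The work goes in short steps, Python scripts to look and compute and a shell command to move; the robot and the scene stay as the last step left them, time stands still between calls to the robot, and variables do not carry over. Pictures are saved under pics/ and viewed, about 8 in all and at most 12, crops included, and the job is handed in when it is done.

```bash
ls; mkdir -p pics
python3 - <<'E'
from workcell import *
import cv2,numpy as np
s=read_state();print({k:np.round(v,3).tolist() for k,v in s.items()})
a=get_image("top");b=get_image("scene")
cv2.imwrite("pics/top.png",a[:,:,::-1]);cv2.imwrite("pics/scene.png",b[:,:,::-1])
for n in("top","scene","wrist"):print(n,calibration(n))
E
```

```text
pics
{'clock': 0.0, 'qpos': [1.19, 0.435, 0.025, 1.574, -0.012, 1.134, -0.075], 'qd': [0.001, -0.0, -0.001, -0.0, -0.001, 0.001, 0.001], 'joint_torque': [0.001, -67.047, 1.025, -31.621, 0.016, 0.013, 0.0], 'ee_pos': [0.171, -0.601, 0.231], 'ee_rot': [0.99, 0.138, -0.0, -0.001], 'contact_force': [-0.655, 0.347, 0.683], 'wrist_torque': [0.014, -0.01, 0.014], 'gripper_width': 1.001}
top {'K': array([[398.46316629,   0.        , 270.39601308],
       [  0.        , 398.46316629, 209.7533681 ],
       [  0.        ,   0.        ,   1.        ]]), 'rvec': array([ 2.14855593, -2.09398837,  0.18691597]), 'tvec': array([0.00786241, 0.53835878, 0.99455798])}
scene {'K': array([[439.65484467,   0.        , 274.64798384],
       [  0.        , 439.65484467, 215.87303718],
       [  0.        ,   0.        ,   1.        ]]), 'rvec': array([ 0.60940667,  2.56717042, -1.24990201]), 'tvec': array([ 0.46180077, -0.05385905,  1.62303671])}
wrist {'K': array([[364.50334177,   0.        , 281.1799731 ],
       [  0.        , 364.50334177, 204.72726596],
       [  0.        ,   0.        ,   1.        ]]), 'rvec': array([-2.30038813,  1.7339674 ,  0.27429287]), 'tvec': array([-0.62401823, -0.03927879,  0.38013864])}
```

View pics/top.png

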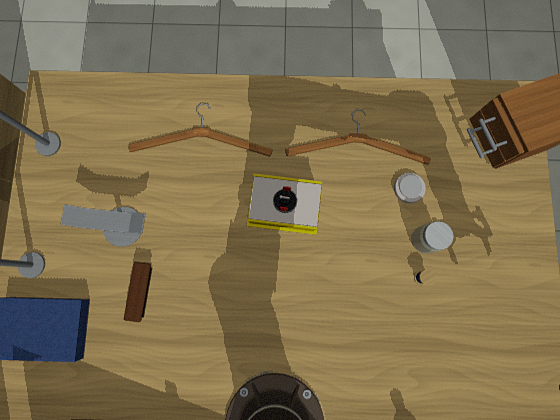

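View pics/scene.png

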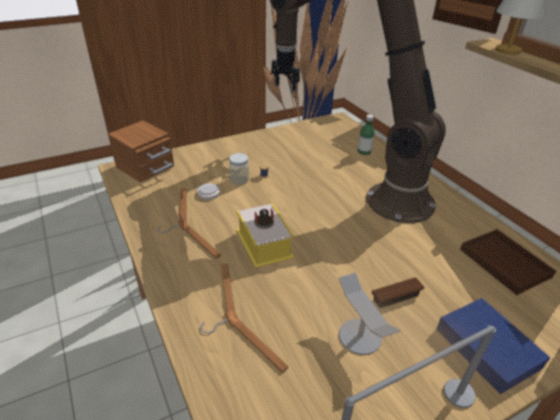

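```bash
cat > h.py <<'E'
from workcell import *
import cv2,numpy as np
from scipy.spatial.transform import Rotation as R
def ray(name,uv,z,cal=None):
    c=cal or calibration(name);M=R.from_rotvec(c["rvec"]).as_matrix();o=-M.T@c["tvec"]
    d=M.T@np.linalg.inv(c["K"])@np.array([uv[0],uv[1],1.]);return o+d*(z-o[2])/d[2]
def proj(name,p,cal=None):
    c=cal or calibration(name);return cv2.projectPoints(np.array([p],float),c["rvec"],c["tvec"],c["K"],None)[0].ravel()
def st():
    s=read_state();print(round(s["clock"],2),np.round(s["ee_pos"],4),np.round(s["ee_rot"],4),"F",np.round(s["contact_force"],1),"M",np.round(s["wrist_torque"],2),"w",round(s["gripper_width"],4),"q",np.round(s["qpos"],2));return s
E
python3 - <<'E'
from h import *
a=cv2.imread("pics/top.png")[160:250,230:340]
cv2.imwrite("pics/topc.png",cv2.resize(a,None,fx=7,fy=6.6,interpolation=cv2.INTER_CUBIC) if 0 else cv2.resize(a,None,fx=6,fy=6,interpolation=cv2.INTER_CUBIC))
print(proj("top",[0,0,0]),proj("top",[.171,-.601,.231]),proj("scene",[.171,-.601,.231]))
print(ray("top",(285,200),.13))
E
```

```text
[273.54603578 425.44330027] [578.03533897 382.19160348] [284.0057402   90.95248078]
[ 0.54800527 -0.01393061  0.13      ]
```

View pics/topc.png

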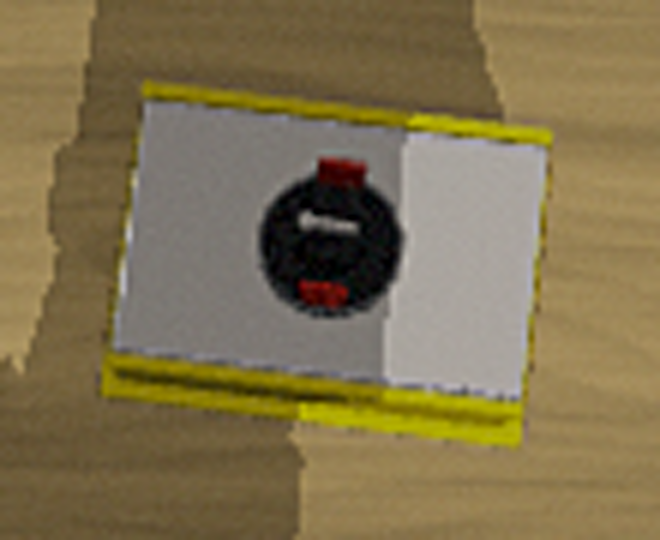

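```bash
python3 -m creep '[[0,[0.25,-0.22,-0.2],[0,0,0]],[0,[0.5,-0.44,-0.3],[0,0,0]],[0,[0.75,-0.66,-0.4],[0,0,0]],[0,[1,-0.88,-0.5],[0,0,0]],[0,[1,-0.88,-0.5],[0,0,0]]]'
python3 -m creep '[[0,[0.3,-0.26,0],[0,0,0]],[0,[0.6,-0.52,0],[0,0,0]],[0,[0.9,-0.78,0],[0,0,0]],[0,[1,-0.88,0],[0,0,0]],[0,[1,-0.88,0],[0,0,0]]]'
python3 -m creep '[[0,[0.3,-0.26,0],[0,0,0]],[0,[0.6,-0.52,0],[0,0,0]],[0,[0.9,-0.78,0],[0,0,0]],[0,[1,-0.88,0],[0,0,0]],[0,[1,-0.88,0],[0,0,0]]]'
python3 - <<'E'
from h import *
s=st();Rm=R.from_quat(s["ee_rot"])
a=ray("top",(287,188.7),.131);b=ray("top",(283.8,208.8),.131);m=(a+b)/2
print(a,b,m,np.degrees(np.arctan2(*(a-b)[1::-1])))
print("tool delta/0.12",Rm.inv().apply(m+[0,0,.17]-s["ee_pos"])/.12)
E
```

```text
clock: 0.6
ee_pos: [0.2622, -0.4621, 0.2924]
ee_rot: [0.99, 0.142, 0.001, -0.001]
contact_force: [-0.8, 0.2, -0.6]
gripper_width: 1.001
clock: 1.1
ee_pos: [0.3492, -0.3244, 0.2927]
ee_rot: [0.989, 0.145, 0.002, -0.001]
contact_force: [0.7, -0.4, -0.1]
gripper_width: 1.001
clock: 1.6
ee_pos: [0.4348, -0.1874, 0.293]
ee_rot: [0.989, 0.147, 0.002, -0.001]
contact_force: [-0.1, -1.2, 0.1]
gripper_width: 1.001
1.6 [ 0.4348 -0.1874  0.293 ] [ 0.9892  0.1466  0.0016 -0.0012] F [-0.1 -1.2  0.1] M [-0.05  0.05 -0.  ] w 1.0007 q [ 0.54  0.15 -0.28  1.81  0.04  1.18 -1.03]
[ 0.57604102 -0.01822478  0.131     ] [ 0.52602179 -0.01143376  0.131     ] [ 0.5510314  -0.01482927  0.131     ] -7.73166209869418
tool delta/0.12 [ 1.34419641 -1.09580584 -0.0597546 ]
```

```bash
python3 -m creep '[[0,[0.25,-0.2,0],[0,0,-0.14]],[0,[0.5,-0.4,0],[0,0,-0.28]],[0,[0.75,-0.61,0],[0,0,-0.42]],[0,[1,-0.82,-0.05],[0,0,-0.56]],[0,[1,-0.82,-0.05],[0,0,-0.6]]]'
python3 - <<'E'
from h import *
s=st();Rm=R.from_quat(s["ee_rot"])
m=np.array([.551,-.0148,.131])
y=Rm.apply([0,1,0]);print("y yaw",np.degrees(np.arctan2(y[1],y[0])))
print("tool delta/0.12",Rm.inv().apply(m+[0,0,.17]-s["ee_pos"])/.12)
T=R.from_matrix(np.array([[np.sin(np.radians(-7.7)),np.cos(np.radians(-7.7)),0],[np.cos(np.radians(-7.7)),-np.sin(np.radians(-7.7)),0],[0,0,-1]]))
T=R.from_matrix(np.column_stack([np.cross([np.cos(np.radians(-7.7)),np.sin(np.radians(-7.7)),0],[0,0,-1]),[np.cos(np.radians(-7.7)),np.sin(np.radians(-7.7)),0],[0,0,-1]]))
print("turn/60", np.degrees((Rm.inv()*T).as_rotvec())/60)
E
```

```text
clock: 2.1
ee_pos: [0.5232, -0.0558, 0.2998]
ee_rot: [0.893, 0.449, 0.003, -0.001]
contact_force: [-0.9, -0.5, 0.1]
gripper_width: 0.998
2.1 [ 0.5232 -0.0558  0.2998] [ 0.8934  0.4492  0.003  -0.0013] F [-0.9 -0.5  0.1] M [ 0.03 -0.03  0.01] w 0.9984 q [ 0.37  0.26 -0.45  1.68  0.11  1.22 -0.75]
y yaw -36.616494509453034
tool delta/0.12 [ 0.41235666 -0.01824019 -0.00692474]
turn/60 [ 0.00194172 -0.00604262 -0.48193862]
```

```bash
python3 -m creep '[[0,[0.15,0,0],[0,0,-0.13]],[0,[0.3,-0.01,0.1],[0,0,-0.26]],[0,[0.41,-0.02,0.2],[0.002,-0.006,-0.39]],[0,[0.41,-0.02,0.2],[0.002,-0.006,-0.482]],[0,[0.41,-0.02,0.2],[0.002,-0.006,-0.482]]]'
python3 - <<'E'
from h import *
s=st();c=calibration("wrist");a=get_image("wrist");cv2.imwrite("pics/w1.png",a[:,:,::-1])
import pickle;pickle.dump((s,c),open("w1.pkl","wb"));print(proj("wrist",[.551,-.0148,.131],c))
E
```

```text
clock: 2.6
ee_pos: [0.5507, -0.0174, 0.2752]
ee_rot: [0.753, 0.658, -0.001, -0.0]
contact_force: [-0.4, -0.0, -0.1]
gripper_width: 1.004
2.6 [ 0.5507 -0.0174  0.2752] [ 7.533e-01  6.577e-01 -9.000e-04 -3.000e-04] F [-0.4 -0.  -0.1] M [-0.   -0.04 -0.01] w 1.0039 q [ 0.35  0.34 -0.55  1.65  0.19  1.2  -0.38]
[279.97247821 186.27969092]
```

View pics/w1.png

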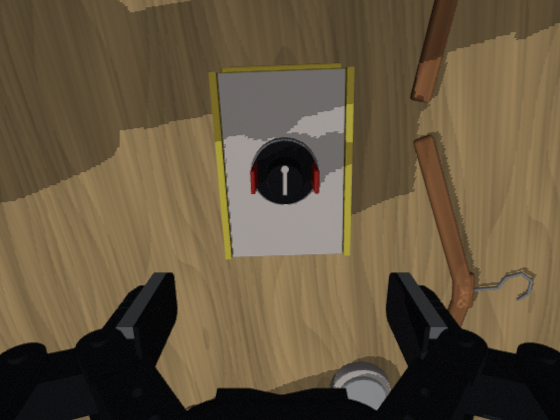

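Run:
```python
from h import *
a=cv2.imread("pics/w1.png")[55:265,200:365]
a=cv2.convertScaleAbs(a,alpha=1.3,beta=15)
d=cv2.imread("pics/w1.png")[130:215,240:330];d=cv2.convertScaleAbs(d,alpha=2,beta=30)
A=cv2.resize(a,(471,600),interpolation=cv2.INTER_CUBIC);D=cv2.resize(d,(320,302),interpolation=cv2.INTER_CUBIC)
o=np.zeros((600,800,3),np.uint8);o[:,:471]=A;o[:302,475:795]=D;cv2.imwrite("pics/w1c.png",o)
```

```text
(no output)
```

View pics/w1c.png

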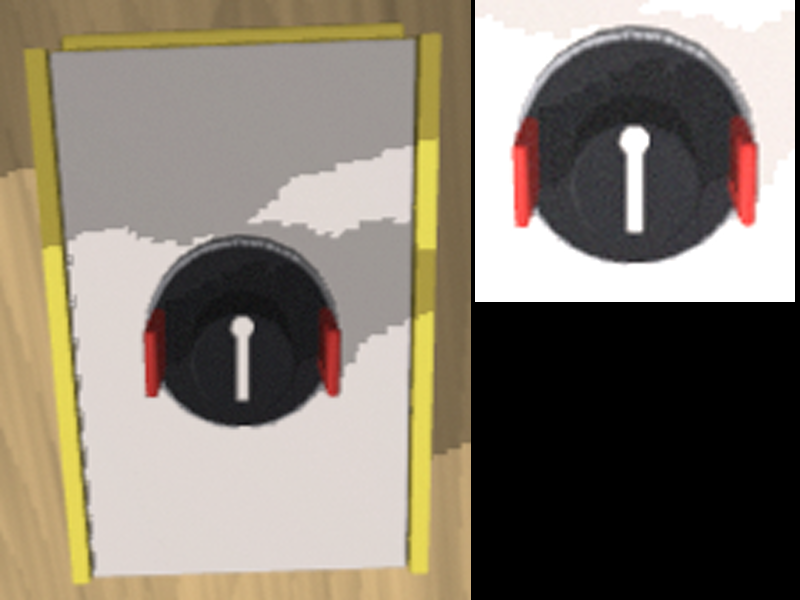

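Run:
```python
from h import *
import pickle
s,c=pickle.load(open("w1.pkl","rb"))
# tab top edges, outer top: crop D scale 320/90=3.556 offset(240,130)
f=lambda u,v:(240+(u-475)/3.556,130+v/3.556)
for n,p in dict(bl=f(516,222),tl=f(516,146),br=f(752,222),tr=f(752,146),core=f(634,190)).items():print(n,np.round(p,1),np.round(ray("wrist",p,.131,c),4))
ps=[ray("wrist",f(*p),.131,c) for p in((521,185),(748,185))];m=(ps[0]+ps[1])/2
print(m,np.degrees(np.arctan2(*(ps[1]-ps[0])[1::-1])),np.linalg.norm(ps[1]-ps[0]))
f2=lambda u,v:(200+u/2.855,55+v/2.857)
L=[ray("wrist",f2(*p),.086,c) for p in((50,52),(415,40),(408,568),(95,576))]
print("lid",np.round(L,4),np.mean(L,0),np.linalg.norm(L[0]-L[1]),np.linalg.norm(L[1]-L[2]))
d=L[1]-L[2]+L[0]-L[3];th=np.arctan2(d[1],d[0]);print("lid y yaw",np.degrees(th))
m=np.mean(L,0)
for z,hx,hy in((.0,.064,.096),(.08,.056,.088),(.086,.056,.088)):
  for sx,sy in((-1,1),(1,1),(1,-1),(-1,-1)):
    p=[m[0]+np.cos(th)*hy*sy+np.sin(th)*hx*sx,m[1]+np.sin(th)*hy*sy-np.cos(th)*hx*sx,z]
    u=proj("wrist",p,c);print(z,sx,sy,np.round([(u[0]-200)*2.855,(u[1]-55)*2.857]))
M=R.from_rotvec(c["rvec"]).as_matrix();print("cam",-M.T@c["tvec"])
```

```text
bl [251.5 192.4] [ 0.5273 -0.0168  0.131 ]
tl [251.5 171.1] [0.5301 0.0008 0.131 ]
br [317.9 192.4] [ 0.581  -0.0241  0.131 ]
tr [317.9 171.1] [ 0.5828 -0.0064  0.131 ]
core [284.7 183.4] [ 0.5551 -0.0129  0.131 ]
[ 0.55539587 -0.01179743  0.131     ] -7.682871076843971 0.051689760898865345
lid [[ 0.5097  0.0796  0.086 ]
 [ 0.6184  0.0683  0.086 ]
 [ 0.6021 -0.1043  0.086 ]
 [ 0.493  -0.0927  0.086 ]] [ 0.5557982  -0.01230854  0.086     ] 0.10928081826202421 0.17337150855959477
lid y yaw 84.52658272212409
0.0 -1 1 [61. 36.]
0.0 1 1 [402.  22.]
0.0 1 -1 [397. 499.]
0.0 -1 -1 [101. 509.]
0.08 -1 1 [49. 50.]
0.08 1 1 [416.  34.]
0.08 1 -1 [408. 563.]
0.08 -1 -1 [ 94. 574.]
0.086 -1 1 [45. 49.]
0.086 1 1 [420.  33.]
0.086 1 -1 [411. 570.]
0.086 -1 -1 [ 92. 581.]
cam [0.56253224 0.06138438 0.41745232]
```

```bash
cat >> h.py <<'E'
def goto(p,yaw,s=None):
    s=s or st();Rm=R.from_quat(s["ee_rot"]);a=np.radians(yaw);y=np.array([np.cos(a),np.sin(a),0]);z=np.array([0,0,-1.])
    T=R.from_matrix(np.column_stack([np.cross(y,z),y,z]))
    print("shift",np.round(Rm.inv().apply(np.array(p)-s["ee_pos"])/.12,4),"turn",np.round(np.degrees((Rm.inv()*T).as_rotvec())/60,4))
E
python3 -c "
from h import *
goto([.5553,-.0122,.14],-6.3)"
```

```text
2.65 [ 0.5507 -0.0174  0.2756] [ 7.546e-01  6.562e-01 -7.000e-04 -1.000e-04] F [ 0.6  0.5 -0.1] M [-0.    0.01 -0.05] w 1.0035 q [ 0.35  0.34 -0.55  1.65  0.19  1.2  -0.38]
shift [0.0493 0.0327 1.1297] turn [-0.001   0.0008 -0.0281]
```

```bash
python3 -m creep '[[0,[0.03,0.02,0.3],[0,0,-0.028]],[0,[0.049,0.033,0.6],[0,0,-0.028]],[0,[0.049,0.033,0.85],[-0.001,0.001,-0.028]],[0,[0.049,0.033,1],[-0.001,0.001,-0.028]],[0,[0.049,0.033,1],[-0.001,0.001,-0.028]]]'
python3 - <<'E'
from h import *
s=st();c=calibration("wrist");a=get_image("wrist");cv2.imwrite("pics/w2.png",a[:,:,::-1])
import pickle;pickle.dump((s,c),open("w2.pkl","wb"));print(proj("wrist",[.5553,-.0122,.131],c))
goto([.5553,-.0122,.102],-6.3,s)
E
```

```text
clock: 3.15
ee_pos: [0.5538, -0.0145, 0.1533]
ee_rot: [0.747, 0.665, -0.002, -0.001]
contact_force: [-0.9, 0.5, 0.4]
gripper_width: 1.003
3.15 [ 0.5538 -0.0145  0.1533] [ 0.7465  0.6654 -0.0019 -0.0011] F [-0.9  0.5  0.4] M [-0.01  0.04 -0.01] w 1.0033 q [ 0.31  0.46 -0.52  1.81  0.28  0.95 -0.44]
[281.83799793 250.74755403]
shift [0.0207 0.0124 0.427 ] turn [-0.004   0.0013 -0.0046]
```

View pics/w2.png

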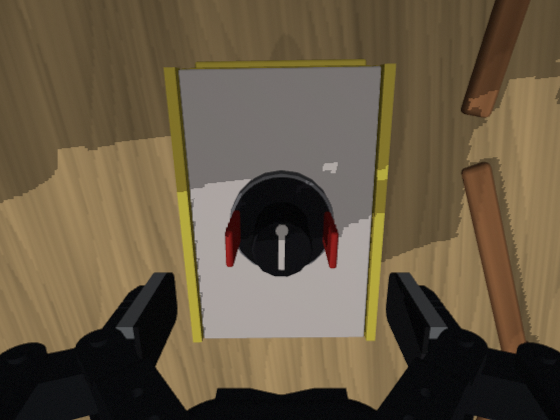

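```bash
python3 -m creep '[[0,[0.02,0.012,0.15],[-0.004,0.001,-0.005]],[0,[0.021,0.012,0.3],[-0.004,0.001,-0.005]],[0.1,[0.021,0.012,0.427],[-0.004,0.001,-0.005]],[0.2,[0.021,0.012,0.427],[-0.004,0.001,-0.005]],[0.25,[0.021,0.012,0.427],[-0.004,0.001,-0.005]]]'
python3 -c "
from h import *
goto([.5553,-.0122,.102],-6.3)"
```

```text
clock: 3.7
ee_pos: [0.5573, -0.012, 0.1051]
ee_rot: [0.745, 0.667, 0.001, 0.001]
contact_force: [-0.0, 0.2, 0.5]
gripper_width: 0.746
3.7 [ 0.5573 -0.012   0.1051] [0.745  0.6671 0.0014 0.0014] F [-0.   0.2  0.5] M [-0.04  0.   -0.01] w 0.7461 q [ 0.29  0.52 -0.5   1.85  0.32  0.85 -0.48]
shift [-0.0033 -0.0165  0.026 ] turn [ 0.0038 -0.0002 -0.0002]
```

```bash
python3 -m creep '[[0.3,[-0.003,-0.016,0.026],[0.004,0,0]],[0.3,[-0.003,-0.016,0.026],[0.004,0,0]],[0.32,[-0.003,-0.016,0.026],[0.004,0,0]],[0.33,[-0.003,-0.016,0.026],[0.004,0,0]],[0.33,[-0.003,-0.016,0.026],[0.004,0,0]]]'
python3 -c "
from h import *
goto([.5553,-.0122,.102],-6.3)"
python3 -m creep '[[0.35,[0,0,0],[0,0,0]],[0.35,[0,0,0],[0,0,0]],[0.37,[0,0,0],[0,0,0]],[0.37,[0,0,0],[0,0,0]],[0.37,[0,0,0],[0,0,0]]]'
python3 -c "
from h import *
goto([.5553,-.0122,.102],-6.3)"
```

```text
clock: 4.2
ee_pos: [0.5548, -0.0122, 0.1021]
ee_rot: [0.745, 0.667, -0.0, -0.0]
contact_force: [-4.8, 0.2, 3.8]
gripper_width: 0.665
4.2 [ 0.5548 -0.0122  0.1021] [ 7.450e-01  6.671e-01 -4.000e-04 -4.000e-04] F [-4.8  0.2  3.8] M [0.04 1.15 0.08] w 0.6653 q [ 0.29  0.52 -0.5   1.86  0.32  0.84 -0.49]
shift [0.     0.0042 0.0007] turn [-0.0011  0.0001 -0.0002]
clock: 4.7
ee_pos: [0.555, -0.0121, 0.1024]
ee_rot: [0.745, 0.667, -0.0, -0.0]
contact_force: [-4.7, -0.4, 5.1]
gripper_width: 0.633
4.7 [ 0.555  -0.0121  0.1024] [ 7.450e-01  6.671e-01 -3.000e-04 -2.000e-04] F [-4.7 -0.4  5.1] M [-0.04  0.97  0.04] w 0.6328 q [ 0.29  0.52 -0.5   1.86  0.32  0.85 -0.49]
shift [-0.0001  0.0028  0.0031] turn [-0.0007  0.0002 -0.0002]
```

```bash
python3 -m creep '[[0.28,[0,0.009,-0.016],[0,0,0]],[0.28,[0,0.009,-0.016],[0,0,0]],[0.33,[0,0.009,-0.016],[0,0,0]],[0.37,[0,0.009,-0.016],[0,0,0]],[0.37,[0,0.009,-0.016],[0,0,0]]]'
python3 -c "
from h import *
goto([.5561,-.0122,.104],-6.3)"
```

```text
clock: 5.2
ee_pos: [0.5551, -0.0122, 0.1043]
ee_rot: [0.745, 0.667, -0.001, -0.001]
contact_force: [-6.4, 0.3, 5.1]
gripper_width: 0.627
5.2 [ 0.5551 -0.0122  0.1043] [ 7.449e-01  6.672e-01 -1.000e-03 -7.000e-04] F [-6.4  0.3  5.1] M [ 0.07  1.49 -0.03] w 0.6269 q [ 0.29  0.52 -0.5   1.86  0.32  0.85 -0.48]
shift [0.0005 0.008  0.0026] turn [-0.0023  0.0005 -0.    ]
```

```bash
python3 -m creep '[[0.3,[0,-0.012,0],[0,0,0]],[0.3,[0,-0.012,0],[0,0,0]],[0.35,[0,-0.012,0],[0,0,0]],[0.37,[0,-0.012,0],[0,0,0]],[0.37,[0,-0.012,0],[0,0,0]]]'
python3 -c "
from h import *
goto([.5536,-.0122,.104],-6.3)"
```

```text
clock: 5.7
ee_pos: [0.5544, -0.012, 0.1049]
ee_rot: [0.745, 0.667, -0.0, -0.0]
contact_force: [-1.6, 1.4, 4.8]
gripper_width: 0.632
5.7 [ 0.5544 -0.012   0.1049] [ 7.450e-01  6.671e-01 -5.000e-04 -2.000e-04] F [-1.6  1.4  4.8] M [-0.12  0.4  -0.02] w 0.6318 q [ 0.29  0.52 -0.5   1.86  0.32  0.85 -0.48]
shift [-0.0024 -0.0064  0.0074] turn [-0.0009  0.0004 -0.0002]
```

```bash
python3 -m creep '[[0.4,[0,-0.003,-0.004],[0,0,0]],[0.42,[0,-0.003,-0.008],[0,0,0]],[0.44,[0,-0.003,-0.012],[0,0,0]],[0.46,[0,-0.003,-0.012],[0,0,0]],[0.46,[0,-0.003,-0.012],[0,0,0]]]'
python3 -c "
from h import *
goto([.554,-.0122,.104],-6.3)"
```

```text
clock: 6.2
ee_pos: [0.5542, -0.012, 0.1064]
ee_rot: [0.745, 0.667, -0.0, -0.0]
contact_force: [-0.4, -0.7, 2.4]
gripper_width: 0.545
6.2 [ 0.5542 -0.012   0.1064] [ 7.450e-01  6.671e-01 -4.000e-04 -1.000e-04] F [-0.4 -0.7  2.4] M [-0.03  0.25  0.01] w 0.5449 q [ 0.29  0.51 -0.5   1.86  0.32  0.85 -0.48]
shift [-0.0017 -0.0018  0.0203] turn [-0.0006  0.0004 -0.0003]
```

```bash
cat >> h.py <<'E'
def avg(n=6):
    L=[]
    for i in range(n):
        s=read_state();L.append(np.r_[s["contact_force"],s["wrist_torque"],s["gripper_width"]]);get_image("wrist")
    s=read_state();Rm=R.from_quat(s["ee_rot"]);m=np.mean(L,0)
    y=Rm.apply([0,1,0]);print("t%.2f"%s["clock"],np.round(s["ee_pos"],4),"yaw %.2f"%np.degrees(np.arctan2(y[1],y[0])),"Ftool",np.round(Rm.inv().apply(m[:3]),2),"Mtool",np.round(Rm.inv().apply(m[3:6]),3),"w %.4f = %.2fmm"%(m[6],m[6]*85))
E
python3 -m creep '[[0.465,[0,-0.001,0],[0,0,0]],[0.47,[0,-0.001,0],[0,0,0]],[0.475,[0,-0.001,0],[0,0,0]],[0.475,[0,-0.001,0],[0,0,0]],[0.475,[0,-0.001,0],[0,0,0]]]'
python3 -c "
from h import *
avg()"
python3 -m creep '[[0.475,[0,0,0],[0,0,0.03]],[0.475,[0,0,0],[0,0,0.06]],[0.475,[0,0,0],[0,0,0.09]],[0.475,[0,0,0],[0,0,0.09]],[0.475,[0,0,0],[0,0,0.09]]]'
python3 -c "
from h import *
avg()"
```

```text
clock: 6.7
ee_pos: [0.5543, -0.012, 0.1066]
ee_rot: [0.745, 0.667, -0.0, 0.0]
contact_force: [-1.0, -0.7, 5.2]
gripper_width: 0.532
t7.00 [ 0.5543 -0.012   0.1065] yaw -6.31 Ftool [-0.71 -1.   -5.41] Mtool [ 0.248 -0.144  0.013] w 0.5302 = 45.07mm
clock: 7.5
ee_pos: [0.5543, -0.012, 0.1066]
ee_rot: [0.775, 0.631, -0.0, 0.0]
contact_force: [-1.6, -0.9, 3.8]
gripper_width: 0.531
t7.80 [ 0.5543 -0.012   0.1066] yaw -11.71 Ftool [-0.98 -1.05 -4.64] Mtool [ 0.191 -0.187  0.019] w 0.5288 = 44.94mm
```

```bash
python3 -m creep '[[0.475,[0,0,0],[0,0,0.03]],[0.475,[0,0,0],[0,0,0.05]],[0.475,[0,0,0],[0,0,0.06]],[0.475,[0,0,0],[0,0,0.06]],[0.475,[0,0,0],[0,0,0.06]]]' >/dev/null
python3 -c "
from h import *
avg(8)"
```

```text
t8.70 [ 0.5543 -0.0121  0.1066] yaw -15.31 Ftool [-0.87 -0.56 -4.79] Mtool [ 0.169 -0.209  0.008] w 0.5300 = 45.05mm
```

```bash
python3 -m creep '[[0.475,[0,0,0],[0,0,0.08]],[0.475,[0,0,0],[0,0,0.16]],[0.475,[0,0,0],[0,0,0.24]],[0.475,[0,0,0],[0,0,0.32]],[0.475,[0,0,0],[0,0,0.34]]]' >/dev/null
python3 -c "
from h import *
avg(4)"
python3 -m creep '[[0.475,[0,0,0],[0,0,0.08]],[0.475,[0,0,0],[0,0,0.16]],[0.475,[0,0,0],[0,0,0.24]],[0.475,[0,0,0],[0,0,0.32]],[0.475,[0,0,0],[0,0,0.335]]]' >/dev/null
python3 -c "
from h import *
avg(6)"
```

```text
t9.40 [ 0.5543 -0.0121  0.1066] yaw -35.60 Ftool [-1.34  0.6  -4.2 ] Mtool [ 0.013 -0.307 -0.001] w 0.5283 = 44.90mm
t10.20 [ 0.5544 -0.0121  0.1066] yaw -55.62 Ftool [-1.08  0.81 -4.53] Mtool [-0.164 -0.232 -0.016] w 0.5280 = 44.88mm
```

```bash
python3 -m creep '[[0.45,[0,0,0],[0,0,0]],[0.42,[0,0,0],[0,0,0]],[0.39,[0,0,0],[0,0,0]],[0.385,[0,0,0],[0,0,0]],[0.385,[0,0,0],[0,0,0]]]' >/dev/null
python3 -c "
from h import *
avg(5)"
```

```text
t10.95 [ 0.5543 -0.0121  0.1066] yaw -55.62 Ftool [-0.38 -0.4  -0.04] Mtool [-0.013  0.036 -0.009] w 0.6158 = 52.34mm
```

```bash
python3 -m creep '[[0.44,[0,0,0],[0,0,0]],[0.475,[0,0,0],[0,0,0]],[0.475,[0,0,0],[0,0,0]],[0.475,[0,0,0],[0,0,0.04]],[0.475,[0,0,0],[0,0,0.075]]]' >/dev/null
python3 -c "
from h import *
avg(3)"
python3 -m creep '[[0.45,[0,0,0],[0,0,0.002]],[0.42,[0,0,0],[0,0,0.002]],[0.39,[0,0,0],[0,0,0.002]],[0.385,[0,0,0],[0,0,0.002]],[0.385,[0,0,0],[0,0,0.002]]]' >/dev/null
python3 -c "
from h import *
avg(4)"
```

```text
t11.60 [ 0.5546 -0.0122  0.1072] yaw -60.15 Ftool [-2.11  0.08 -6.89] Mtool [ 0.037 -0.439 -0.014] w 0.5279 = 44.87mm
t12.30 [ 0.5546 -0.0122  0.1072] yaw -60.26 Ftool [0.02 0.18 0.23] Mtool [-0.002 -0.016  0.018] w 0.6145 = 52.23mm
```

```bash
python3 -m creep '[[0.44,[0,0,0],[0,0,0]],[0.475,[0,0,0],[0,0,0]],[0.475,[0,0,0],[0,0,0]],[0.475,[0,0,0],[0,0,0.04]],[0.475,[0,0,0],[0,0,0.075]]]' >/dev/null
python3 -c "
from h import *
avg(3)"
python3 -m creep '[[0.45,[0,0,0],[0,0,0.002]],[0.42,[0,0,0],[0,0,0.002]],[0.39,[0,0,0],[0,0,0.002]],[0.385,[0,0,0.006],[0,0,0.002]],[0.385,[0,0,0.006],[0,0,0.002]]]' >/dev/null
python3 -c "
from h import *
avg(4)"
```

```text
t12.95 [ 0.5548 -0.0123  0.1078] yaw -64.79 Ftool [-1.91 -1.16 -6.55] Mtool [ 0.121 -0.432  0.016] w 0.5284 = 44.91mm
t13.65 [ 0.5548 -0.0123  0.1071] yaw -64.91 Ftool [-0.12  0.16 -0.05] Mtool [ 0.02  -0.014 -0.015] w 0.6150 = 52.27mm
```

```bash
python3 -m creep '[[0.44,[0,0,0],[0,0,0]],[0.475,[0,0,0],[0,0,0]],[0.475,[0,0,0],[0,0,0]],[0.475,[0,0,0],[0,0,0.04]],[0.475,[0,0,0],[0,0,0.075]]]' >/dev/null
python3 -c "
from h import *
avg(3)"
python3 -m creep '[[0.45,[0,0,0],[0,0,0.002]],[0.42,[0,0,0],[0,0,0.002]],[0.39,[0,0,0],[0,0,0.002]],[0.385,[0,0,0.006],[0,0,0.002]],[0.385,[0,0,0.006],[0,0,0.002]]]' >/dev/null
python3 -c "
from h import *
avg(4)"
```

```text
t14.30 [ 0.5549 -0.0124  0.1078] yaw -69.43 Ftool [-2.25 -0.41 -7.04] Mtool [ 0.116 -0.509 -0.024] w 0.5286 = 44.93mm
t15.00 [ 0.555  -0.0124  0.107 ] yaw -69.55 Ftool [-0.16  0.06 -0.51] Mtool [ 0.023 -0.022  0.003] w 0.6143 = 52.22mm
```

```bash
python3 -m creep '[[0.44,[0,0,0],[0,0,0]],[0.475,[0,0,0],[0,0,0]],[0.475,[0,0,0],[0,0,0]],[0.475,[0,0,0],[0,0,0.04]],[0.475,[0,0,0],[0,0,0.075]]]' >/dev/null
python3 -c "
from h import *
avg(3)"
python3 -m creep '[[0.45,[0,0,0],[0,0,0.002]],[0.42,[0,0,0],[0,0,0.002]],[0.39,[0,0,0],[0,0,0.002]],[0.385,[0,0,0.006],[0,0,0.002]],[0.385,[0,0,0.006],[0,0,0.002]]]' >/dev/null
python3 -c "
from h import *
avg(4)"
```

```text
t15.65 [ 0.5551 -0.0124  0.1077] yaw -74.07 Ftool [-2.38 -0.3  -7.63] Mtool [ 0.081 -0.528 -0.013] w 0.5281 = 44.89mm
t16.35 [ 0.5551 -0.0124  0.107 ] yaw -74.20 Ftool [ 0.2  -0.03  0.2 ] Mtool [0.004 0.014 0.013] w 0.6161 = 52.37mm
```

```bash
python3 -m creep '[[0.44,[0,0,0],[0,0,0]],[0.475,[0,0,0],[0,0,0]],[0.475,[0,0,0],[0,0,0]],[0.475,[0,0,0],[0,0,0.04]],[0.475,[0,0,0],[0,0,0.075]]]' >/dev/null
python3 -c "
from h import *
avg(3)"
python3 -m creep '[[0.45,[0,0,0],[0,0,0.002]],[0.42,[0,0,0],[0,0,0.002]],[0.39,[0,0,0],[0,0,0.002]],[0.385,[0,0,0.006],[0,0,0.002]],[0.385,[0,0,0.006],[0,0,0.002]]]' >/dev/null
python3 -c "
from h import *
avg(4)"
```

```text
t17.00 [ 0.5553 -0.0125  0.1077] yaw -78.72 Ftool [-2.28 -0.13 -8.03] Mtool [ 0.001 -0.55   0.008] w 0.5294 = 45.00mm
t17.70 [ 0.5553 -0.0125  0.107 ] yaw -78.84 Ftool [ 0.45  0.39 -0.  ] Mtool [0.017 0.004 0.003] w 0.6123 = 52.04mm
```

```bash
python3 -c "
from h import *
a=get_image('wrist');cv2.imwrite('pics/w3.png',cv2.resize(a[180:420,120:440,::-1],None,fx=2.4,fy=2.4,interpolation=cv2.INTER_CUBIC))"
```

```text
(no output)
```

View pics/w3.png

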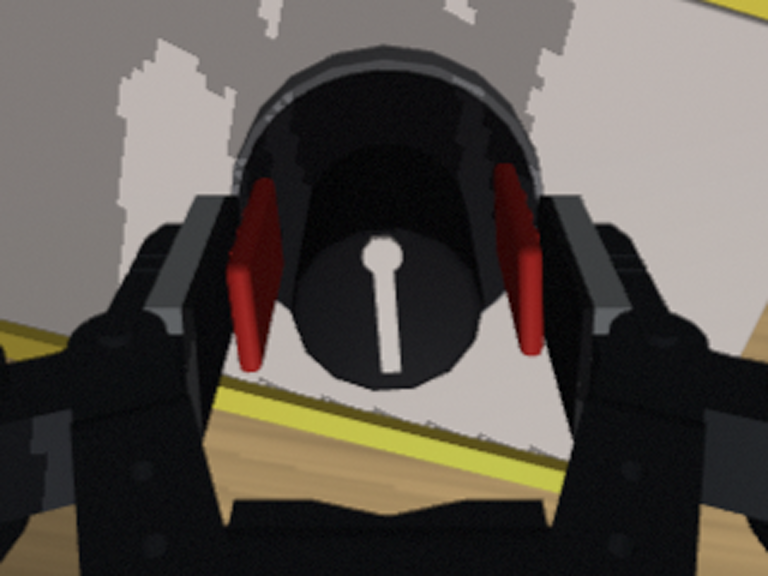

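The dial follows the gripper (pointer head at (382,257), tail at (390,370), lagging about 4°) and both tabs stand in on the ring, clear of the pads. I'm not at the notch yet, so I'll keep stepping.

```bash
python3 -m creep '[[0.44,[0,0,0],[0,0,0]],[0.475,[0,0,0],[0,0,0]],[0.475,[0,0,0],[0,0,0]],[0.475,[0,0,0],[0,0,0.04]],[0.475,[0,0,0],[0,0,0.075]]]' >/dev/null
python3 -c "
from h import *
avg(3)"
python3 -m creep '[[0.45,[0,0,0],[0,0,0.002]],[0.42,[0,0,0],[0,0,0.002]],[0.39,[0,0,0],[0,0,0.002]],[0.385,[0,0,0.006],[0,0,0.002]],[0.385,[0,0,0.006],[0,0,0.002]]]' >/dev/null
python3 -c "
from h import *
avg(4)"
```

```text
t18.40 [ 0.5555 -0.0125  0.1079] yaw -83.36 Ftool [-2.72 -0.03 -8.46] Mtool [-0.009 -0.656 -0.003] w 0.5300 = 45.05mm
t19.10 [ 0.5553 -0.0126  0.107 ] yaw -83.48 Ftool [ 0.03 -0.2   5.49] Mtool [0.043 0.078 0.023] w 0.6165 = 52.40mm
```

```bash
python3 -m creep '[[0.37,[0,0,0],[0,0,0]],[0.36,[0,0,0],[0,0,0]],[0.355,[0,0,0],[0,0,0]],[0.355,[0,0,0],[0,0,0]],[0.355,[0,0,0],[0,0,0]]]' >/dev/null
python3 -c "
from h import *
avg(4);a=get_image('wrist');cv2.imwrite('pics/w4.png',cv2.resize(a[180:420,120:440,::-1],None,fx=2.4,fy=2.4,interpolation=cv2.INTER_CUBIC))
t=get_image('top');cv2.imwrite('pics/t4.png',t[:,:,::-1])"
```

```text
t19.80 [ 0.5552 -0.0126  0.1069] yaw -83.48 Ftool [1.36 0.15 8.85] Mtool [0.069 0.214 0.008] w 0.6453 = 54.85mm
```

View pics/w4.png

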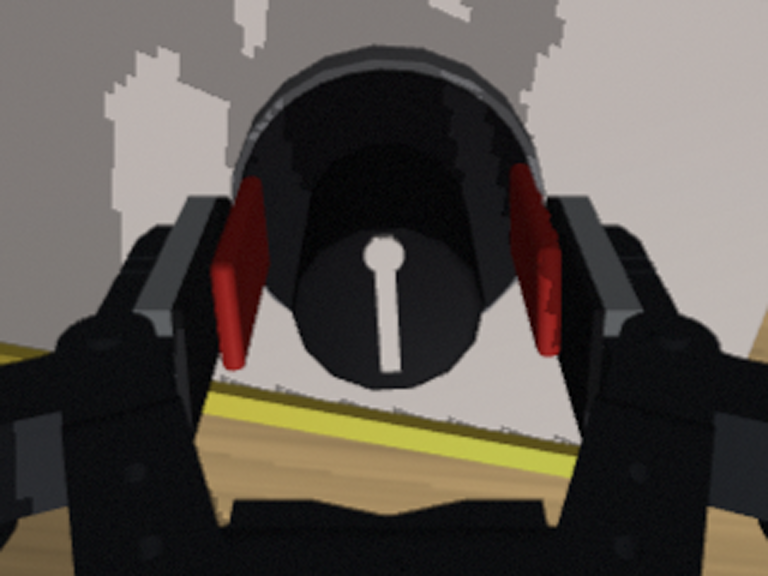

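Both tabs now stand right out (outer edges at about 218 and 560, against 235 and 540 before), and the pads still feel them at 54.9 mm. That is the open notch at about 76°, so I'll slide the lid with a light pinch.

```bash
python3 -m creep '[[0.375,[0,0,0],[0,0,0]],[0.38,[0.013,-0.06,0],[0,0,0]],[0.38,[0.026,-0.12,0],[0,0,0]],[0.38,[0.039,-0.18,0],[0,0,0]],[0.38,[0.052,-0.24,0],[0,0,0]]]'
python3 -c "
from h import *
avg(4)"
```

```text
clock: 20.4
ee_pos: [0.5582, 0.0175, 0.1071]
ee_rot: [0.998, 0.057, 0.001, 0.001]
contact_force: [-2.0, -2.6, -1.8]
gripper_width: 0.622
t20.60 [0.5586 0.0182 0.1071] yaw -83.40 Ftool [-1.43  0.34  1.86] Mtool [-0.111 -0.307 -0.021] w 0.6217 = 52.84mm
```

```bash
python3 -m creep '[[0.38,[0.016,-0.075,0],[0,0,0]],[0.38,[0.032,-0.15,0],[0,0,0]],[0.38,[0.048,-0.225,0],[0,0,0]],[0.38,[0.064,-0.29,0],[0,0,0]],[0.38,[0.072,-0.33,0],[0,0,0]]]'
python3 -c "
from h import *
avg(4)"
```

```text
clock: 21.1
ee_pos: [0.5622, 0.0592, 0.107]
ee_rot: [0.998, 0.058, 0.001, 0.001]
contact_force: [-4.5, -9.1, 3.6]
gripper_width: 0.622
t21.30 [0.5624 0.0583 0.1072] yaw -83.40 Ftool [-4.93  5.92 -2.55] Mtool [-1.275 -1.026  0.007] w 0.6214 = 52.82mm
```

```bash
python3 -m creep '[[0.38,[0,-0.01,0],[0,0,0]],[0.38,[0,-0.017,0],[0,0,0]],[0.38,[0,-0.017,0],[0,0,0]],[0.38,[0,-0.017,0],[0,0,0]],[0.38,[0,-0.017,0],[0,0,0]]]' >/dev/null
python3 -c "
from h import *
avg(4);a=get_image('wrist');cv2.imwrite('pics/w5.png',a[:,:,::-1])
t=get_image('scene');cv2.imwrite('pics/s5.png',cv2.resize(t[150:300,180:380,::-1],None,fx=4,fy=4,interpolation=cv2.INTER_CUBIC))"
```

```text
t22.00 [0.5622 0.0591 0.1072] yaw -83.47 Ftool [-3.28  6.66 -0.85] Mtool [-1.404 -0.756 -0.023] w 0.6197 = 52.68mm
```

View pics/w5.png

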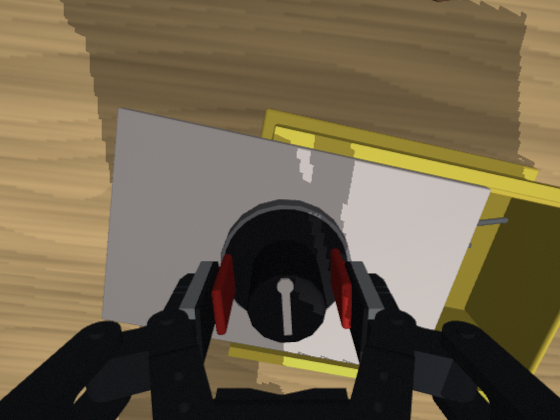

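```bash
python3 -m creep '[[0.33,[0,0,0],[0,0,0]],[0.25,[0,0,0],[0,0,0]],[0.1,[0,0,0],[0,0,0]],[0,[0,0,0],[0,0,0]],[0,[0,0,0],[0,0,0]]]'
python3 -c "
from h import *
avg(2)"
python3 -m creep '[[0,[0,0,-0.15],[0,0,0]],[0,[0,0,-0.4],[0,0,0]],[0,[0,0,-0.7],[0,0,0]],[0,[0,0,-1],[0,0,0]],[0,[0,0,-1],[0,0,0]]]'
python3 - <<'E'
from h import *
import pickle
c=calibration("wrist");a=get_image("wrist")
pickle.dump(c,open("w6.pkl","wb"))
t=get_image("top")
o=np.zeros((420,800,3),np.uint8);o[:,:560]=a[:,:,::-1];o[:300,560:]=cv2.resize(t[150:250,240:320,::-1],(240,300),interpolation=cv2.INTER_CUBIC);cv2.imwrite("pics/w6.png",o)
avg(2)
E
```

```text
clock: 22.6
ee_pos: [0.5626, 0.0598, 0.1074]
ee_rot: [0.998, 0.057, 0.002, 0.001]
contact_force: [-0.3, 0.4, -0.1]
gripper_width: 0.999
t22.70 [0.5624 0.0595 0.1073] yaw -83.45 Ftool [-0.27 -0.25 -0.05] Mtool [0.007 0.007 0.016] w 0.9996 = 84.96mm
clock: 23.2
ee_pos: [0.5646, 0.0606, 0.2325]
ee_rot: [0.998, 0.057, 0.006, 0.001]
contact_force: [-0.2, -1.0, 0.1]
gripper_width: 1.001
t23.40 [0.5613 0.0597 0.2263] yaw -83.44 Ftool [-0.38  0.45  0.16] Mtool [-0.012 -0.04  -0.016] w 1.0002 = 85.02mm
```

View pics/w6.png

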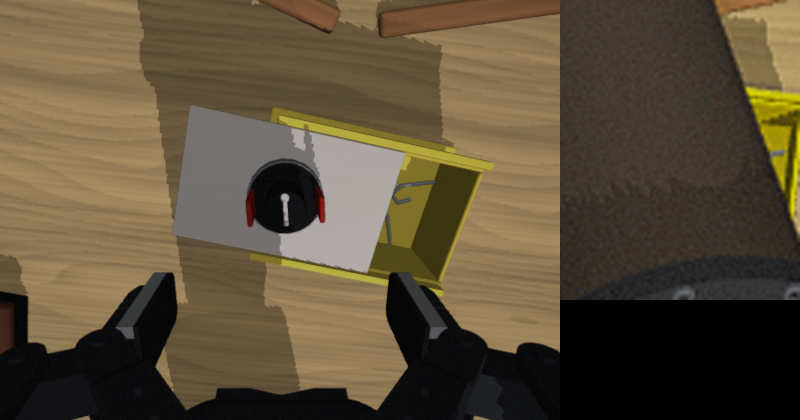

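Run:
```python
from h import *
import pickle
c=pickle.load(open("w6.pkl","rb"))
L=np.array([ray("wrist",p,.086,c) for p in((190,105),(405,153),(368,273),(173,234))]);m=L.mean(0)
print(np.round(L,4),m,"travel",np.linalg.norm(m[:2]-[.5558,-.0123]))
a=ray("wrist",(248.5,208),.131,c);b=ray("wrist",(324.5,206),.131,c);print("tabs",np.linalg.norm(a-b),(a+b)/2)
```

```text
[[ 0.6248  0.138   0.086 ]
 [ 0.6075 -0.0338  0.086 ]
 [ 0.4993 -0.0242  0.086 ]
 [ 0.5168  0.148   0.086 ]] [0.56208272 0.056981   0.086     ] travel 0.06956528690127635
tabs 0.05354450930842819 [0.56583734 0.05712246 0.131     ]
```

```bash
python3 -c "
from h import *
st();print(finish_job())"
```

```text
23.4 [0.5613 0.0597 0.2263] [0.9984 0.0572 0.001  0.0016] F [-0.2 -0.5  1.2] M [-0.01  0.04 -0.01] w 1.0006 q [-0.07  0.35 -0.17  1.72  0.07  1.08 -1.73]
the job is handed in; nothing more can be done
None
```

The tub is open and I handed the job in at 23.4 s. The lid is fully slid back, the tabs are sprung out, and the gripper is open and clear above the dial.

- **Pinch and turn:** I closed the jaws to about 45 mm, which is roughly 16 N per tab worked out from the spring figures. The dial turned clockwise in steps of about 4.6°. Torque about the dial's axis stayed at noise level, about 0.02 N m, so the base was never near its limit.
- **Finding the notch:** I eased the pinch at each step. Seven steps gave no contact at 52 mm. At a tool turn of about 77° the tabs pushed back at 52 mm and again at 55 mm. The wrist picture confirmed they were right out.
- **Sliding the lid:** I slid it by the dial in the direction the pointer first showed, until the push rose to about 7 N at the stop.

**Last checks:**
- Lid travel measured 69.6 mm in the final picture, against 70 mm at the stop.
- The tabs measured about 54 mm across. I take that as fully out, since the same kind of measurement gave 52 to 54 mm at the start, when they were out at 56 mm.
- Contact force was near zero after letting go.

**Not checked directly:**
- The tub hid its own base angle, so the twist limit rests on the torque readings.
- The arm blocked the last top view, so I did not check the bystanders there. I noticed no unexpected contact along the path.

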